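# Refit the keyed drive knob on a macro rail and hold it home

## Task

The keyed drive knob has come off the macro rail that is clamped on its side in the small vise. Pick up the knob with the finger bar and nose, turn it so that the flat in its bore meets the flat of the rail's upright D-shaft (nose over the tongue of the tab washer), and push it all the way down until the spring-loaded washer under it is at its stop. Finish while still gripping the knob and keeping it pressed down at the stop, so that I can tighten its grub screw, and leave the other loose things on the shelf where they are.

Things in the scene. Friction and masses are not known exactly. Their poses are not given: they have to be found in the camera images.
- knob_mid (a point): Keyed knob, satin aluminium, 70 g, upright: middle of its axis, 14 mm above the underside. Round skirt diameter 44, 8 high; on it a finger bar 20 high, 20 wide (flanks parallel to x, x -17 to +16) from blunt end x -21 to a nose at x +26 that overhangs the skirt. x: towards the nose; z: up. Through bore diameter 13 with a flat 2.7 off the axis on the nose side.
- shaft_tip (a point): Centre of the upper end of the upright steel D-shaft, 98 mm above the shelf. Diameter 12, one flat 2.2 off the axis, end chamfered 1.5. x: square out of the flat; z: up. 0.5 mm clearance to the bore: the knob goes over freely only within about 5 degrees. Fully home: knob x along this x, its underside 25 mm below this point. Locked: turns only under 0.35 N m.
- washer (a joint): Spring-loaded steel tab washer round the foot of the shaft: disc diameter 21 with an 8 wide tongue reaching 29 from the axis in the direction of the shaft's flat. 0 = free (upper face 21 mm below the shaft's end), 0.004 m = at its solid stop (25 mm below). It takes 3 N to start, 8 N at the stop, and springs back when let go.
- vise: Fixed steel vise, 66 wide, with the macro rail clamped in it on its side: aluminium bar 200 long (along y), dark carriage, top at 70 mm; nothing but the shaft and washer stands higher than 76 mm. Origin on the shelf under the shaft's axis; x: away from the vise's screw handle.
- round_knob: Bystander: plain round knurled aluminium knob with a round bore, diameter 36 mm, 18 mm high; stands in the same area as the keyed knob. Origin at the centre of its underside.
- body_cap: Bystander: white plastic camera body cap, diameter 62 mm, 12 mm high; lies in the same area as the keyed knob. Origin at the centre of its underside.
- lens: Bystander: black lens standing on end, diameter 78 mm, 98 mm high. Origin at the centre of its underside.
- hood: Bystander: orange lens hood, open cone, diameter 68 to 82 mm, 40 mm high. Origin at the centre of its underside.
- tub: Bystander: small white desiccant tub, diameter 44 mm, 25 mm high. Origin at the centre of its underside.
- hex_key: Bystander: L-shaped hex key lying flat, 76 by 24 mm, 5 mm thick. Origin at the middle of its long leg, on the shelf.
- lens_cap: Bystander: black lens cap lying flat, diameter 67 mm, 9 mm high. Origin at the centre of its underside.
Not all that is in view belongs to the job. Leave any blue or turquoise look-alike of the part that bears knob_mid alone.

How it is judged (in metres and radians):
On the way, in this order (a step that is already met when the one before it is completed fails the run):
1. the keyed knob is gripped and lifted off the shelf (height (world z) of knob_mid above 0.04 m and contact force between the fingers and knob above 2 N), for 0.1 s.
2. the knob is keyed on the shaft and pressed down to the washer's stop by the gripper (value of joint washer above 0.003 m and horizontal distance between knob_mid and shaft_tip below 0.003 m and z of knob_mid in the frame of shaft_tip below -0.009 m and contact force between the fingers and knob above 2 N), for 0.5 s.
At the end, for the whole second after the job is handed in: Knob on the D-shaft flat to flat (within 0.22 rad; axes within 3 mm and 0.1 rad), its middle over 9 mm below the shaft's end, the spring washer pressed down more than 3 of its 4 mm and carrying over 5 N, the knob still and the fingers still on it with over 2 N (all of step 2 and contact force between knob and washer above 5 N and angle between the x axis of knob_mid and the x axis of shaft_tip, either way round below 0.22 rad and angle between the z axis of knob_mid and the z axis of shaft_tip, either way round below 0.1 rad and linear speed of knob below 0.02 m/s); the arm keeps its last pose, push and grip.
It fails at once if another loose thing is shifted by more than 25 mm (distance of any of round_knob, body_cap, lens, hood, tub, hex_key, lens_cap from where it was at the start of the episode above 0.025 m).
It also fails if it takes over 38 s, if anything falls off the work surface, if the arm or the gripper's body presses on something with over 40 N, if the wrist force passes 120 N, or if a joint passes its speed limit or range.

## Robot

A 6-joint arm with a two-finger parallel gripper is mounted at the origin on the work surface. World frame = base frame: x ahead of the robot, y to its left, z up, the work surface at z = 0. Lengths are in m, angles in degrees, forces in N, time in s.
With the tool pointing down it reaches from about 0.325 to 0.775 m from the base axis. Payload 5.5 kg.
Tool frame: the origin (TCP) lies at the centre of the arm's flange, where the gripper is bolted on; the fingertips stand 182 mm ahead of it and the grasp point (between the pads) lies 163 mm ahead of it; z points along the fingers, y is the line along which they close (so a half turn about z gives the same grasp; the last joint's range is limited). The gripper opens to 88 mm and grips with 3 to 60 N. Pads are 20 mm wide; open, the fingers measure 115 mm over their backs; the gripper's body (75 mm by 178 mm) begins 61 mm behind the grasp point.
Start: joints at [-73.436, 5.22, 70.514, -0, 104.267, -3.249], TCP at [0.203, -0.564, 0.405] pointing down, gripper open.
Joint ranges: [-164.24, 164.24], [-49.07, 125.15], [9.68, 141.18], [-86.29, 266.29], [3.28, 154.24], [-151.56, 151.56]. Speed limits (degrees/s): [147.25, 147.25, 172.46, 180, 180, 180].

## Interface

Orientations are given as [roll, pitch, yaw] about the fixed x, y, z axes, in that order (R = Rz(yaw) Ry(pitch) Rx(roll)).
In Python, from station import r gives the robot as it stands. The module is installed in compiled form; this text tells all that it offers. Calls block until the motion is done:
- r.reach(position, orientation): joint-space move of the TCP to a pose.
- r.servo_line(position, rotation=None, speed=0.15): straight line of the TCP; rotation=None keeps the orientation; speed is the mean speed in m/s.
- r.move_joints(angles): joint-space move.
- r.let_go() and r.grab(squeeze=None): open the fingers fully, or close them until they stop; squeeze is the grip in N (None keeps the last).
- r.wait(seconds).
- r.inverse_kinematics(position, orientation): joint angles nearest the present ones, or None.
- r.sense(): the state.
- r.snapshot(name): name is "scene" or "top" or "wrist"; returns a dict with "frame" (384x512x3 uint8, red, green, blue), "fx", "fy", "cx", "cy" (pixels), "R" (3x3) and "t" (3): a world point X has camera coordinates R X + t. Camera axes: x right, y down, z forward; pixel columns grow to the right and rows downward; lengths in m; the calibration is good to about 2 mm. A picture is of the moment at which its call begins. There is no depth.
A pose or a line that the arm cannot do raises r.IKError and nothing moves.
- r.hand_in(): hands the job in; it is judged then, once.
The state is a dict: "clock": time; "joints": joint angles; "joint_vel": joint speeds; "joint_torque": joint torques, N m; "tcp_pos": TCP position; "orientation": TCP orientation; "contact_force": force on the tool from outside, world axes, zero at the start; "torque": the same for the moment, N m; "opening": finger opening in m; "gripper_force": force on a finger pad.
Only numpy, scipy, OpenCV 4.12 (cv2) and the standard library are available. Lean on these libraries where they do the work, as an engineer would, in place of code of your own. Each camera call takes 0.05 s, during which the arm holds its last target. There are 200 camera calls.

## Working session

There is one attempt and no reset: what is moved stays moved. The work goes in short steps, each a Python script; the robot and the scene stay as the last script left them, time stands still between calls to the robot, and variables do not carry over. Pictures are saved under pics/ and viewed, at most 10 in all, crops included, and the job is handed in when it is done.

```bash
mkdir -p pics; cat > h.py <<'E'
import numpy as np, cv2
from station import r
def snap(name,fn=None,crop=None,scale=1):
    s=r.snapshot(name); f=s["frame"]
    if fn:
        im=f if crop is None else f[crop[1]:crop[3],crop[0]:crop[2]]
        im=cv2.resize(im,None,fx=scale,fy=scale,interpolation=cv2.INTER_CUBIC)
        cv2.imwrite("pics/"+fn,cv2.cvtColor(im,cv2.COLOR_RGB2BGR))
    return s
def ray(s,u,v,z):
    R=np.array(s["R"]);t=np.array(s["t"]);c=-R.T@t
    d=R.T@np.array([(u-s["cx"])/s["fx"],(v-s["cy"])/s["fy"],1])
    return c+d*(z-c[2])/d[2]
def proj(s,X):
    c=np.array(s["R"])@np.array(X)+np.array(s["t"])
    return np.array([s["fx"]*c[0]/c[2]+s["cx"],s["fy"]*c[1]/c[2]+s["cy"]])
E
python3 - <<'E'
from h import *
import pickle
d={}
for n in("scene","top"):
    d[n]=snap(n,n+"0.png",scale=1.5); s=d[n]
    print(n,s["fx"],-np.array(s["R"]).T@np.array(s["t"]))
pickle.dump(d,open("s0.pkl","wb"))
print(r.sense())
E
```

```text
scene 371.7482562398448 [ 1.21343454 -0.00353699  0.75246283]
top 457.1905059084901 [ 0.33694881 -0.04613696  1.22680665]
{'clock': 0.1, 'joints': array([-7.34366693e+01,  5.26049397e+00,  7.05746245e+01, -9.09250494e-04,
        1.04265325e+02, -3.24861824e+00]), 'joint_vel': array([ 0.06700991, -0.03122133, -0.13656018,  0.07839466,  0.05733909,
       -0.04746793]), 'joint_torque': array([ 3.13193741e-03, -4.47858024e+01, -4.07570457e+01,  7.00392458e-02,
        2.84755079e-02, -1.09790913e-04]), 'tcp_pos': array([ 0.2033751 , -0.56454856,  0.4036054 ]), 'orientation': array([-1.79899668e+02, -4.81180619e-03,  1.98117215e+01]), 'contact_force': array([-0.24548851,  0.01124489,  0.60173305]), 'torque': array([-5.35865908e-05, -1.99683378e-03,  3.90869268e-03]), 'gripper_force': 0.0, 'opening': 0.08809136916428754}
```

View pics/top0.png

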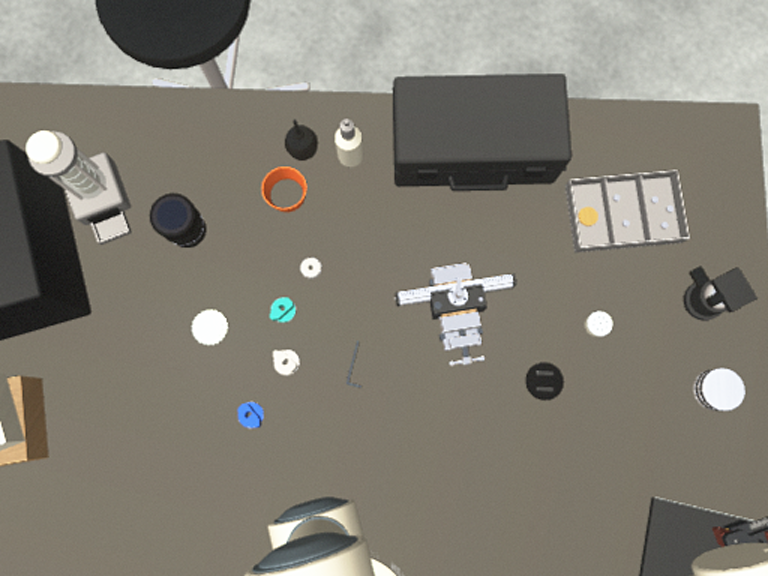

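View pics/scene0.png

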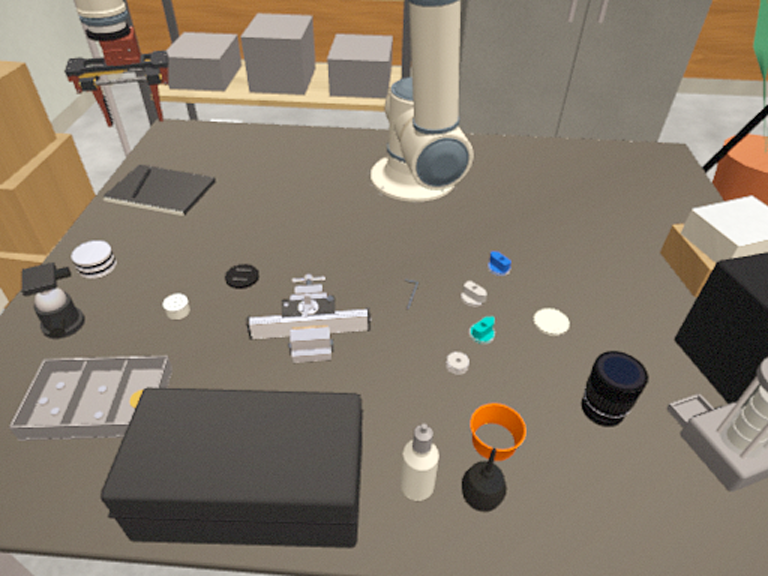

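Candidates (top0.png pixels): satin knob with bar (286,362), round knob with bore (311,267), turquoise look-alike (283,310), blue look-alike (250,415), tub (599,323). By the description it is the satin one with the bar and nose at (286,362). The shaft is at about (458,296). Next is a close crop of both.

```bash
python3 - <<'E'
from h import *
import pickle
d=pickle.load(open("s0.pkl","rb")); s=d["top"]
for n,u,v,z in(("knob",286,362,.02),("round",311,267,.018),("turq",283,310,.02),("blue",250,415,.02),("shaft",458,296,.098),("hex",354,365,0)):
    p=ray(s,u/1.5,v/1.5,z); print(n,p.round(4),np.hypot(p[0],p[1]).round(3))
f=s["frame"]
a=cv2.resize(f[222:262,166:216],None,fx=8,fy=8,interpolation=cv2.INTER_CUBIC)
b=cv2.resize(f[177:217,280:330],None,fx=8,fy=8,interpolation=cv2.INTER_CUBIC)
cv2.imwrite("pics/crop.png",cv2.cvtColor(np.hstack([a,b]),cv2.COLOR_RGB2BGR))
E
```

```text
knob [0.4256 0.1287 0.02  ] 0.445
round [0.5977 0.0934 0.018 ] 0.605
turq [0.5176 0.1391 0.02  ] 0.536
blue [0.3323 0.1859 0.02  ] 0.381
shaft [ 0.5383 -0.1638  0.098 ] 0.563
hex [0.4253 0.0101 0.    ] 0.425
```

View pics/crop.png

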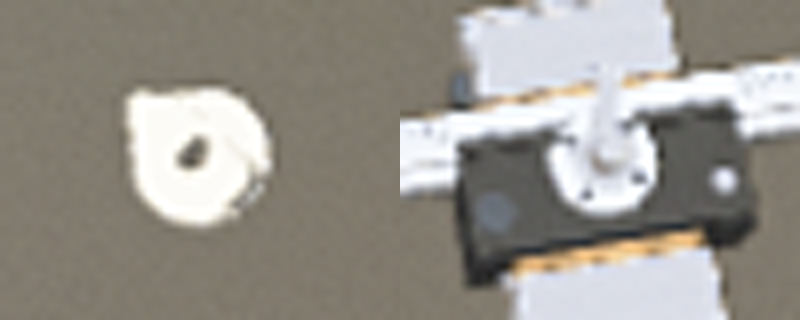

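The crop confirms the knob, with its nose up-left in the image (world yaw about 45°). The tongue of the washer points image-up, roughly world +x. I'll go above the knob and use the wrist camera.

```bash
python3 - <<'E'
from h import *
import pickle
r.reach([.4256,.1287,.36],[180,0,45])
s=snap("wrist","w1.png",scale=1.5); pickle.dump(s,open("w1.pkl","wb"))
q=r.sense(); print(q["clock"],q["joints"].round(1),q["tcp_pos"],q["orientation"])
print(-np.array(s["R"]).T@np.array(s["t"]),s["fx"],proj(s,[.4256,.1287,.02])*1.5,np.array(s["R"]).round(3))
E
```

```text
2.7333 [ 12.4 -19.3  97.6  -0.  101.7  57.4] [0.42588401 0.12816805 0.36003546] [1.79993835e+02 3.06736987e-03 4.49323957e+01]
[0.47869623 0.18129489 0.34043664] 267.49048774385864 [380.40074607 268.42361309] [[ 0.707 -0.708  0.   ]
 [-0.681 -0.68   0.272]
 [-0.192 -0.192 -0.962]]
```

View pics/w1.png

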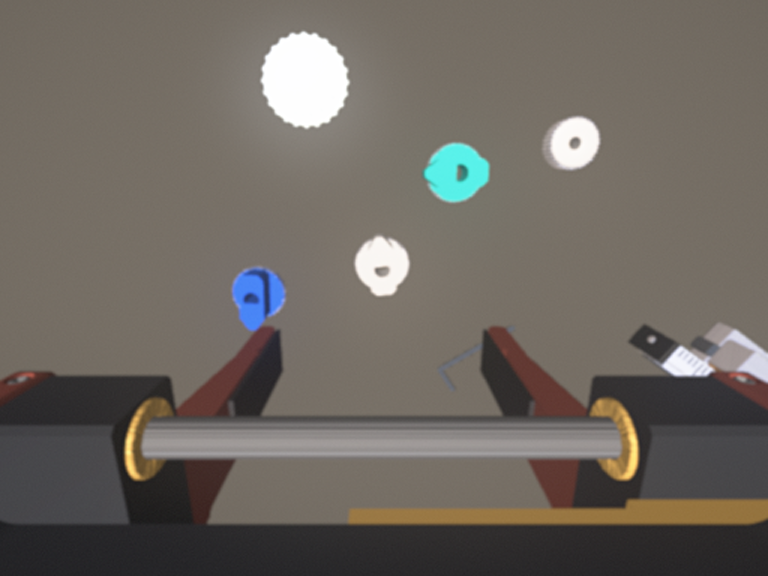

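The satin knob is at (382,266), with its bar vertical in this image. Which end is the nose is unclear, so I'll crop closely.

```bash
python3 - <<'E'
from h import *
import pickle
f=pickle.load(open("w1.pkl","rb"))["frame"]
def c(x,y): 
    a=f[y-24:y+24,x-24:x+24]
    g=np.clip((a.astype(float)-60)*1.3,0,255) if 0 else a
    hi=np.clip((a.astype(float)-170)*3,0,255).astype(np.uint8)
    return np.vstack([cv2.resize(i,(260,260),interpolation=cv2.INTER_CUBIC) for i in(a,hi)])
im=np.hstack([c(255,177),c(304,115),c(172,198)])
cv2.imwrite("pics/c2.png",cv2.cvtColor(im,cv2.COLOR_RGB2BGR))
E
```

```text
(no output)
```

View pics/c2.png

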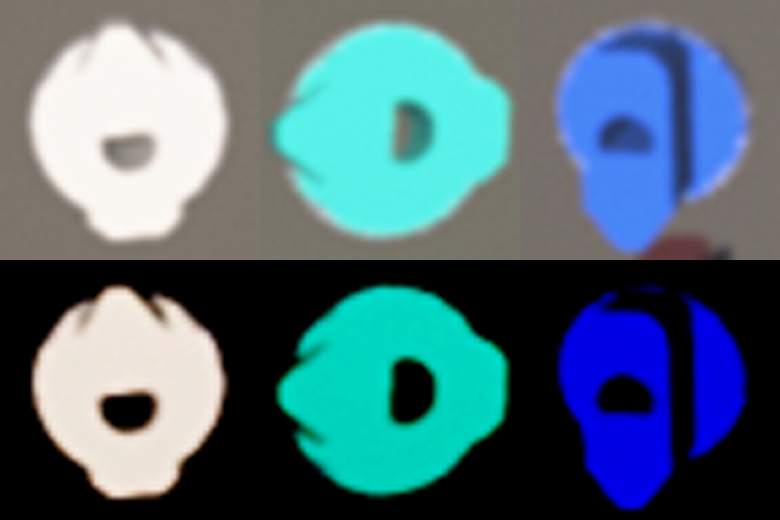

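The satin knob has a pointed nose facing image-up, at crop (119,24). Its blunt end is at (135,238), and the bore is at (129,146) with the flat on the nose side. I'll compute the pose from these.

```bash
python3 - <<'E'
from h import *
import pickle
s=pickle.load(open("w1.pkl","rb"))
P=lambda x,y,z=.028: ray(s,231+x*48/260-.4,153+y*48/260-.4,z)
n,b,c=P(119,24),P(135,238),P(129,146)
l,rr=P(30,126,.008),P(228,126,.008)
print(n,b,c,np.linalg.norm(n-b),np.linalg.norm(n-c),np.linalg.norm(b-c),np.degrees(np.arctan2(*(n-b)[[1,0]])))
print((l+rr)/2,np.linalg.norm(l-rr))
g=P(100,136),P(157,134); print(np.degrees(np.arctan2(*(g[0]-g[1])[[1,0]]))-90)
# predicted bar corner outline check
E
```

```text
[0.44471308 0.14946856 0.028     ] [0.41299611 0.11279885 0.028     ] [0.42708939 0.12879643 0.028     ] 0.048483344537049076 0.02716489866709919 0.021320019909933575 49.14227845004278
[0.42719236 0.1288396  0.008     ] 0.04644866913988806
47.011452010398614
```

Lengths match the drawing (48.5, 27 and 21 mm against 47, 26 and 21), and yaw is about 48.5°. Next I grip, lift, and look at the shaft from an offset pose.

```bash
python3 - <<'E'
from h import *
import pickle
o=[180,0,48.5]; p=[.427,.1288]
r.reach(p+[.25],o)
r.servo_line(p+[.1915],speed=.08)
q=r.sense(); print(q["tcp_pos"],q["contact_force"].round(2))
r.grab(50)
q=r.sense(); print(q["clock"],q["opening"],q["gripper_force"],q["contact_force"].round(2))
r.servo_line(p+[.36],speed=.15)
r.reach([.478,-.164,.36],[180,0,0])
r.wait(.2)
s=snap("wrist","w2.png",scale=1.5); pickle.dump(s,open("w2.pkl","wb"))
q=r.sense(); print(q["clock"],q["opening"],q["gripper_force"],q["tcp_pos"],q["orientation"],q["joints"].round(1))
print(proj(s,[.538,-.164,.098])*1.5)
E
```

```text
[0.42716984 0.1288467  0.19185991] [-0.54 -0.14 -0.05]
5.1833 0.019833673346688598 49.859887990496645 [ 0.82  0.17 -0.35]
7.85 0.01931035295791668 49.85917685324239 [ 0.47818021 -0.16294326  0.36018272] [-1.79998405e+02 -2.21238543e-02  1.22789382e-01] [-22.7  -9.7  89.6   0.  100.1  67.2]
[384.07656385 199.81268121]
```

View pics/w2.png

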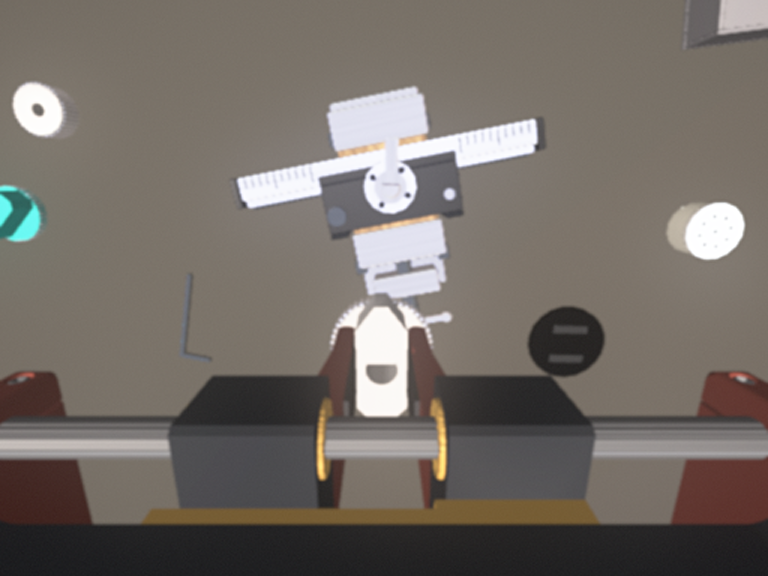

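The knob is gripped with its nose forward, at (381,310), and its bore at (381,372). The shaft is at about (390,185) and the tongue goes up to (391,140). I'll crop both.

```bash
python3 - <<'E'
from h import *
import pickle
f=pickle.load(open("w2.pkl","rb"))["frame"]
a=cv2.resize(f[88:148,230:290],(600,600)[::1],interpolation=cv2.INTER_CUBIC)[:600]
b=cv2.resize(f[200:280,244:264],(200,600),interpolation=cv2.INTER_CUBIC) if 0 else cv2.resize(f[198:288,244:264],(133,600),interpolation=cv2.INTER_CUBIC)
cv2.imwrite("pics/c3.png",cv2.cvtColor(np.hstack([a,b]),cv2.COLOR_RGB2BGR))
E
```

```text
(no output)
```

View pics/c3.png

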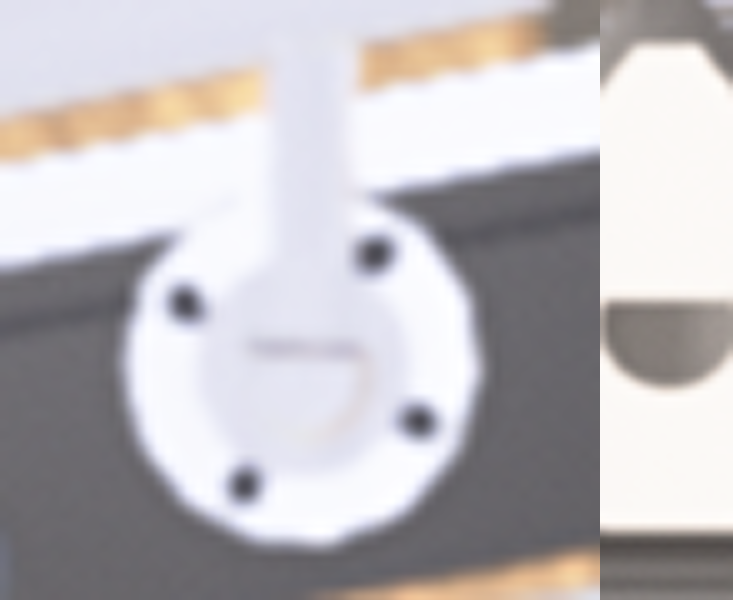

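```bash
python3 - <<'E'
from h import *
import pickle
s=pickle.load(open("w2.pkl","rb"))
A=lambda x,y,z: ray(s,230+x/10-.45,88+y/10-.45,z)
print("washer",A(306,367,.077)); w=A(306,367,.077)
print("tip",A(309.5,372,.098))
for x,y in((313,60),(312.5,200)):
    d=A(x,y,.077)-w; print("yaw",np.degrees(np.arctan2(d[1],d[0])),np.linalg.norm(d))
d=A(250,345,.098)-A(360,352,.098); print("flat yaw",np.degrees(np.arctan2(d[1],d[0]))-90)
d=A(312,38,.077)-w;print("tongue len",np.linalg.norm(d))
B=lambda x,y,z=.1963: ray(s,244+x/6.65-.42,198+y/6.667-.42,z)
fl,bo=B(68,300),B(68,387)
print("bore",fl,bo,fl-[.0027,0,0],bo+[.0065,0,0])
n,b=B(69,43),B(69,530); print(n,b,b+(n-b)*21/47,np.linalg.norm(n-b))
E
```

```text
washer [ 0.54512207 -0.16805503  0.077     ]
tip [ 0.54530159 -0.16788156  0.098     ]
yaw -0.8278744461975045 0.0276545457400155
yaw -1.779126632299061 0.015253702822365964
flat yaw -3.3677901543841244
tongue len 0.02957208645375208
bore [ 0.48053373 -0.16215374  0.1963    ] [ 0.47191853 -0.16217625  0.1963    ] [ 0.47783373 -0.16215374  0.1963    ] [ 0.47841853 -0.16217625  0.1963    ]
[ 0.50458123 -0.1621763   0.1963    ] [ 0.45719234 -0.16230739  0.1963    ] [ 0.4783661  -0.16224882  0.1963    ] 0.04738906581524855
```

Sizes check out: washer and tip agree within 0.3 mm, the tongue is 29.6 mm and the bar 47.4 mm. Next I go above the shaft and descend in steps, watching the force.

```bash
python3 - <<'E'
from h import *
o=[180,0,-2]; p=[.5453,-.1686]
r.reach(p+[.305],o)
F=lambda: r.sense()
b=F()["contact_force"]
for z in (.296,.291,.288,.285,.282,.279,.276,.273,.270):
    r.servo_line(p+[z],speed=.03)
    q=F(); f=q["contact_force"]-b
    print(z,q["clock"],q["tcp_pos"].round(4),f.round(1),q["torque"].round(2),q["orientation"][2].round(2))
    if f[2]>(12 if z>.272 else 25): break
E
```

```text
0.296 8.7417 [ 0.545  -0.1686  0.2964] [-1.4 -0.3 -0. ] [ 0.02 -0.02 -0.01] -2.01
0.291 9.0583 [ 0.5452 -0.1686  0.2906] [ 0.  -0.6  0.8] [-0.02 -0.05 -0.01] -2.0
0.288 9.3083 [ 0.5453 -0.1686  0.2877] [-0.8  1.1  0.3] [ 0.    0.02 -0.03] -2.0
0.285 9.5583 [ 0.5453 -0.1686  0.2847] [-0.3 -0.1  0.3] [ 0.04 -0.01 -0.02] -2.0
0.282 9.8083 [ 0.5453 -0.1686  0.2817] [-1.1 -0.1  0.4] [0.   0.01 0.03] -2.0
0.279 10.0583 [ 0.5453 -0.1686  0.2786] [-1.7  0.4  0.1] [0.04 0.02 0.04] -2.0
0.276 10.3083 [ 0.5453 -0.1686  0.2756] [-0.5 -0.3  0.1] [ 0.08  0.05 -0.03] -2.0
0.273 10.5583 [ 0.5453 -0.1686  0.2726] [-0.9  0.6  0.5] [ 0.05  0.   -0.05] -2.0
0.27 10.8083 [ 0.5453 -0.1686  0.2696] [0.1 0.8 0.1] [0.07 0.12 0.01] -2.0
```

It slides over freely. Next I press down to the stop.

```bash
python3 - <<'E'
from h import *
p=[.5453,-.1686]
for z in (.268,.267,.266,.265,.264,.263,.262):
    r.servo_line(p+[z],speed=.02); r.wait(.15)
    q=r.sense(); f=q["contact_force"]
    print(z,q["clock"],q["tcp_pos"].round(4),f.round(1),q["torque"].round(2),q["gripper_force"],q["opening"])
    if f[2]>20: break
snap("wrist","w3.png",scale=1.5)
E
```

```text
0.268 11.2083 [ 0.5453 -0.1686  0.2682] [-2.   1.1  2.3] [ 0.16  0.3  -0.02] 49.85931391962367 0.019893133671025517
0.267 11.6083 [ 0.5453 -0.1686  0.2675] [-2.3  1.9  5.6] [ 0.29  0.6  -0.  ] 49.85924737058667 0.01946366594033853
0.266 12.0083 [ 0.5453 -0.1686  0.2665] [-3.2  1.7  5.3] [0.37 0.67 0.01] 49.85929510628921 0.019397583117990193
0.265 12.4083 [ 0.5453 -0.1686  0.2657] [-4.7  2.1  6.3] [0.28 0.68 0.01] 49.859209254755115 0.019511688938530235
0.264 12.8083 [ 0.5453 -0.1686  0.265 ] [-4.7  2.2  7.5] [ 0.39  0.73 -0.04] 49.859333576278004 0.019451631295772386
0.263 13.2083 [ 0.5453 -0.1686  0.2644] [-5.1  2.3  9. ] [ 0.49  0.92 -0.02] 49.859479821934656 0.019653072378620733
0.262 13.6083 [ 0.5452 -0.1685  0.2643] [-7.2  3.  13.1] [ 0.56  1.26 -0.02] 49.85985381246792 0.019412376940182892
```

View pics/w3.png

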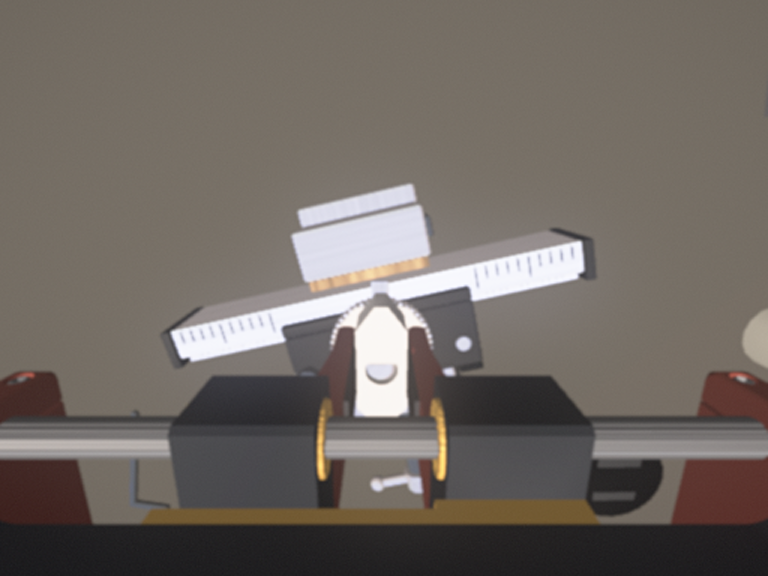

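The picture shows the shaft in the bore at (381,370) and the tongue straight under the nose at (380,290). Travel stalled at z = 0.2643 with 13 N, which is the stop. I'll add 1 mm of push as margin and hand in.

```bash
python3 - <<'E'
from h import *
r.servo_line([.5453,-.1686,.261],speed=.02); r.wait(.7)
q=r.sense(); print(q["clock"],q["tcp_pos"].round(4),q["contact_force"].round(1),q["gripper_force"],q["orientation"].round(2))
print(r.hand_in())
E
```

```text
14.6083 [ 0.5452 -0.1685  0.2643] [-8.1  3.6 16.8] 49.860266581854376 [ 1.7996e+02 -1.0000e-01 -1.9900e+00]
the job is handed in; nothing more can be done
None
```

I handed the job in at 14.6 s: the keyed knob is on the D-shaft with its nose over the tongue, still gripped with 50 N and pressed at the washer's stop with about 17 N; no verdict came back.

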